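# Fit the T-key to the rolling mill and close the rolls

## Task

Stand the loose steel T-key over the square spindle on top of the rolling mill, press it on lightly while turning it slowly until its socket finds the square and drops fully home, without ever forcing it down (stay under 30 N). Then turn the key clockwise, seen from above, until the rolls close and the spindle comes to its stop, and let go, leaving the key upright and fully home on the spindle. Leave the crank, the mallet and the bur stand where they are.

Things in the scene. Friction and masses are not known exactly. Their poses are not given: they have to be found in the camera images.
- key_mid (a point): The T-key: loose, plain steel, standing upright on its open socket end, 66 mm tall, 0.3 to 0.45 kg. This point: on its axis, 33 mm above its lower end. From below: round hub 34 mm in diameter and 34 mm high; neck 12 mm in diameter, 16 mm high; flat-sided bar on top. x runs along the bar, z up.
- key_bar (a point): Centre of the T-key's bar, where to hold it, 58 mm above the key's lower end: 90 mm long (x), 14 mm wide (y), 16 mm high, flat sides.
- key_mouth (a point): Centre of the T-key's lower end, the mouth of its socket: 17.6 mm square, 29 mm deep, open downwards, two sides parallel to the bar (x), so it fits the spindle at any of four quarter turns.
- mill: Rolling mill bolted to the bench: green cast frame, 200 mm wide (y), 110 mm deep (x), two steel rolls; on top three meshing gears in a row, the middle one on the upright spindle. Nothing but the spindle's square and nose is higher than 206 mm above the bench. Origin: on the bench, straight below the spindle. x to its back, z up.
- seat (a point): Seat of the key: centre of the upper face of the spindle's collar (36 mm in diameter), on the spindle's axis, 206 mm above the bench. Home: the key's lower end rests on it. Until square and socket agree (within about 5 degrees) the key hangs up 15 to 18 mm higher. A push of 5 to 12 N is enough, 30 N is forcing. Axes are the mill's, not the square's.
- nose (a point): Tip of the spindle, 27 mm above the seat. From the seat up: 16 mm square, 18 mm high (corners turned away over its top 3 mm), then a round nose 9 mm high tapering from 15.6 to 8 mm in diameter, that the socket slips over at any angle. Which way the square faces is not measured and may be anything; the axes given are the mill's.
- spindle (a joint): How far the spindle still has to turn for the rolls to close (rad): 0 = closed, a solid stop; grows anticlockwise seen from above. Starts 0.8 to 1.4 open. It does not tell which way the square faces. It turns stiffly, about 0.15 N m, so it stays put under a light push while the unseated key is slowly turned on it.
- crank_mid (a point): Bystander: the mill's drive crank, loose on the bench: a flat steel arm 110 mm long with a round steel hub at one end and an upright wooden grip (88 mm high) at the other; this point is the middle of the arm, 13 mm above the bench; x runs along the arm to the grip.
- mallet_mid (a point): Bystander: mallet lying on the bench, yellow head 78 mm long and 52 mm in diameter, wooden handle 230 mm; this point is half-way along its whole length, 26 mm above the bench; x runs along the handle to the head, whose centre is 115 mm away.
- burstand_mid (a point): Bystander: bur stand, a round wooden foot 104 mm in diameter with a post and a small steel disc, 156 mm high in all; this point is on its axis, 70 mm above the bench.
Not all that is in view belongs to the job. Leave any yellow look-alike of the mill alone. Leave any black look-alike of the part that bears key_mid alone.

How it is judged:
By the outcome, as a careful person would: the job done as asked, in the order asked, and still so for the second after the job is handed in, with the robot touching nothing.
It also fails if it takes over 64 s, if anything falls off the work surface, if the arm or the gripper's body presses on something with over 40 N, if the wrist force passes 120 N, or if a joint passes its speed limit or range.

## Robot

A 6-joint arm with a two-finger parallel gripper is mounted at the origin on the work surface. World frame = base frame: x ahead of the robot, y to its left, z up, the work surface at z = 0. Lengths are in m, angles in rad, forces in N, time in s.
With the tool pointing down it reaches from about 0.275 to 0.825 m from the base axis. Payload 5.2 kg.
Tool frame: the origin (TCP) lies at the very end of the fingers, on their centre line; the grasp point (between the pads) lies 19 mm behind it; z points along the fingers, y is the line along which they close (so a half turn about z gives the same grasp; the last joint's range is limited). The gripper opens to 93 mm and grips with 3 to 60 N. Pads are 15 mm wide; open, the fingers measure 128 mm over their backs; the gripper's body (75 mm by 188 mm) begins 65 mm behind the grasp point.
Start: joints at [1.106, 0.259, 1.535, -0, 1.348, -0.203], TCP at [0.142, 0.531, 0.219] pointing down, gripper open.
Joint ranges: [-3.14, 3.14], [-0.91, 2.08], [0.19, 2.58], [-1.22, 4.36], [0.22, 2.71], [-3.12, 3.12]. Speed limits (rad/s): [2.57, 2.57, 3.14, 3.14, 3.14, 3.14].

## Interface

Orientations are given as [roll, pitch, yaw] about the fixed x, y, z axes, in that order (R = Rz(yaw) Ry(pitch) Rx(roll)).
In Python, from workcell import telemetry, imaging, hand_in gives the robot as it stands.
- The arm moves only by the tool play_rows, never from a script. Its argument "rows" is a list of rows, each a list of 5 numbers: the closure in counts, from 0 (fully open) to 255 (shut), then the shift along the tool's x, y, z in mm, then the turn about the tool's z in degrees. A call has 1 to 20 rows; each row is the pose to reach, as a shift and turn from the pose commanded when the call began, along the tool's axes at that moment; what a row does not reach only later rows make up. A row lasts 1/8 s, in which the tool goes at most 62.5 mm and 10.7 degrees, less where a joint would pass 70% of its speed; a pose out of reach is approached as far as the arm can. A call with a gripper value outside its range is refused whole. The fingers move at their own pace and stop on an object; "force" is the grip in N (left out, the last holds). Time passes only in rows, so rows that repeat a pose let the fingers close. It gives the time, the measured TCP pose, the force, the opening and the grip force at its end, in the units of the state.
- telemetry.state(): the state, without advancing time (a new reading comes with each control period).
- imaging.read_camera(name): name is "side" or "top" or "wrist"; returns (picture, depth): 384x512x3 uint8, red, green, blue; 384x512 float32, m along the optical axis (not along the pixel's ray), 0 where there is no reading.
- imaging.camera_params(name): a dict with "fx", "fy", "cx", "cy" (pixels), "D" ([k1, k2, p1, p2, k3] as OpenCV has them; the pictures are not rectified), "world_to_cam" (4x4, takes a point from world to camera coordinates). Camera axes: x right, y up, looking along -z (the intrinsics and any distortion apply to the point x, -y, -z); pixel columns grow to the right and rows downward; lengths in m; the calibration is good to about 2 mm. A picture is of the moment at which its call begins: read the wrist's pose just before it. camera_params takes no time and is no camera call; for the wrist camera it gives the pose at the moment of the call.
- hand_in(): hands the job in; it is judged then, once.
The state is a dict: "clock": time; "joints": joint angles; "qvel": joint speeds; "effort": joint torques, N m; "tcp_pos": TCP position; "tool_rot": TCP orientation; "ft_force": force on the tool from outside, world axes, zero at the start; "ft_torque": the same for the moment, N m; "width": finger opening in m; "grasp_force": force on a finger pad.
Only numpy, scipy, OpenCV 4.12 (cv2) and the standard library are available. Lean on these libraries where they do the work, as an engineer would, in place of code of your own. Each camera call takes 0.05 s, during which the arm holds its last target. There are 200 camera calls.

## Working session

There is one attempt and no reset: what is moved stays moved. The work goes in short steps, Python scripts to look and compute and a tool call to move; the robot and the scene stay as the last step left them, time stands still between calls to the robot, and variables do not carry over. Pictures are saved under pics/ and viewed, at most 10 in all, crops included, and the job is handed in when it is done.

Besides the shell and the picture viewer there is one more tool, called by a JSON object that holds its "method" and its "body". play_rows: Moves the arm, as the interface text tells. Its arguments: {"type":"object","properties":{"rows":{"type":"array","items":{"type":"array","items":{"type":"number"}}},"force":{"type":"number"}},"required":["rows"]}

```bash
mkdir -p pics; ls; cat > h.py <<'E'
import numpy as np,cv2
from workcell import telemetry, imaging, hand_in
def grab(n):
    p=imaging.camera_params(n); im,d=imaging.read_camera(n); return im,d,p
def K(p): return np.array([[p['fx'],0,p['cx']],[0,p['fy'],p['cy']],[0,0,1.]])
def ray(p,u,v):
    q=cv2.undistortPoints(np.array([[[u,v]]],float),K(p),np.array(p['D'],float))[0,0]
    T=np.linalg.inv(np.array(p['world_to_cam'])); return T[:3,3],T[:3,:3]@np.array([q[0],-q[1],-1.])
def onz(p,u,v,z):
    o,d=ray(p,u,v); return o+d*(z-o[2])/d[2]
def cloud(d,p):
    h,w=d.shape; uu,vv=np.meshgrid(np.arange(w),np.arange(h))
    q=cv2.undistortPoints(np.stack([uu,vv],-1).reshape(-1,1,2).astype(float),K(p),np.array(p['D'],float))[:,0]
    z=d.reshape(-1,1); c=np.hstack([q[:,:1]*z,-q[:,1:]*z,-z])
    T=np.linalg.inv(np.array(p['world_to_cam'])); P=c@T[:3,:3].T+T[:3,3]; P[z[:,0]==0]=np.nan
    return P.reshape(h,w,3)
def save(n,im): cv2.imwrite('pics/'+n+'.png',im[...,::-1])
E
python3 - <<'E'
from h import *
s=telemetry.state(); print(s)
for n in ['top','side']:
    im,d,p=grab(n); save(n,im); np.savez('pics/'+n,im=im,d=d,p=p)
    print(n,p['fx'],np.linalg.inv(p['world_to_cam']).round(2).tolist(),(d>0).mean())
a=[cv2.imread(f'pics/{n}.png') for n in('top','side')]
E
```

```text
pics
{'clock': 0.0, 'joints': array([ 1.10622354e+00,  2.59329860e-01,  1.53605785e+00, -2.59454499e-05,
        1.34798707e+00, -2.02835635e-01]), 'qvel': array([-0.00014675, -0.00164524, -0.00022411,  0.00114148, -0.000412  ,
       -0.00205304]), 'effort': array([ 7.05229268e-04, -4.37303889e+01, -2.84007579e+01,  7.20596546e-02,
        4.10246139e-02, -1.23218820e-04]), 'tcp_pos': array([0.14207854, 0.53077919, 0.2178349 ]), 'tool_rot': array([-3.13984196e+00, -3.34230813e-04,  2.87986097e+00]), 'ft_force': array([-0.73292169,  0.05946573, -0.69645945]), 'ft_torque': array([-0.03618614, -0.03437789, -0.01171311]), 'grasp_force': 0.0, 'width': 0.09332432503496466}
top 429.4305600108244 [[-0.03, 0.98, -0.21, 0.25], [-1.0, -0.03, 0.01, 0.01], [0.0, 0.21, 0.98, 1.4], [0.0, 0.0, 0.0, 1.0]] 0.9960378011067709
side 404.42118603817573 [[-0.97, 0.17, -0.17, 0.27], [-0.24, -0.67, 0.7, 0.98], [0.0, 0.72, 0.7, 1.09], [0.0, 0.0, 0.0, 1.0]] 0.9958902994791666
```

View pics/top.png

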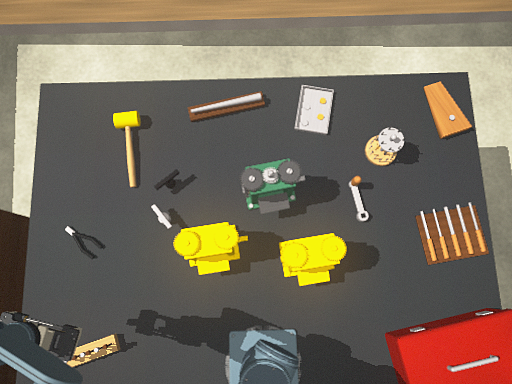

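View pics/side.png

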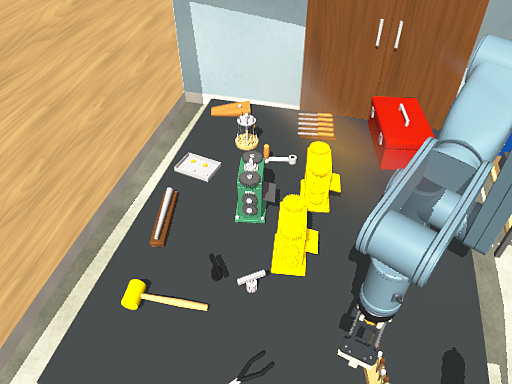

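The top view shows the steel key's bar at about (161,216) and its black twin at (175,181). The green mill's spindle is near (271,176), and the yellow look-alikes are at (207,240) and (313,252). The side view has the key at (252,278) and the mill at (251,180).

```bash
python3 - <<'E'
from h import *
for n,(kx0,kx1,ky0,ky1),(mx0,mx1,my0,my1) in [('top',(145,180,198,235),(235,305,150,215)),('side',(232,275,262,298),(230,285,140,230))]:
    f=np.load(f'pics/{n}.npz',allow_pickle=True); im,d,p=f['im'],f['d'],f['p'].item()
    P=cloud(d,p); 
    k=P[ky0:ky1,kx0:kx1].reshape(-1,3); k=k[(k[:,2]>.055)&(k[:,2]<.075)]
    r=cv2.minAreaRect((k[:,:2]*1000).astype(np.float32)); print(n,'key',len(k),r,k.mean(0), np.median(k[:,2]))
    m=P[my0:my1,mx0:mx1].reshape(-1,3); 
    t=m[m[:,2]>.213]; print('nose',len(t),t.mean(0),t.max(0)); print(t[np.argsort(-t[:,2])][:8].round(4).tolist())
    h,e=np.histogram(m[:,2],bins=np.arange(.15,.25,.005)); print(h)
    g=m[(m[:,2]>.15)&(m[:,2]<.206)]; print('mill top',cv2.minAreaRect((g[:,:2]*1000).astype(np.float32)))
    c=im[my0:my1,mx0:mx1]; save('c'+n,cv2.resize(c,None,fx=8,fy=6 if n=='side' else 8,interpolation=cv2.INTER_CUBIC))
E
```

```text
top key 143 ((460.1796875, 305.1730651855469), (90.59098052978516, 16.489078521728516), 37.796993255615234) [0.45899376 0.3043547  0.06617146] 0.0665961172126397
nose 40 [ 0.54671525 -0.03605222  0.22599342] [ 0.5561193  -0.02785785  0.23725938]
[[0.5527, -0.0363, 0.2373], [0.5498, -0.039, 0.2367], [0.5477, -0.0334, 0.2347], [0.5419, -0.036, 0.2342], [0.5507, -0.0336, 0.2338], [0.545, -0.039, 0.2333], [0.5508, -0.0364, 0.2333], [0.5451, -0.0362, 0.233]]
[  2   5   1   7  15  16 124 349 109 427 444  98  16   3   5  13  11   2
   0]
mill top ((548.332763671875, -36.02655029296875), (87.26166534423828, 178.69175720214844), 10.440327644348145)
side key 165 ((456.25396728515625, 307.1883239746094), (89.6558609008789, 17.054019927978516), 35.72450256347656) [0.4566055  0.30829805 0.06363555] 0.06460965341230551
nose 33 [ 0.54556142 -0.03131848  0.22357935] [ 0.5543572  -0.02344128  0.23305697]
[[0.5453, -0.0385, 0.2331], [0.5427, -0.0284, 0.2329], [0.5486, -0.0378, 0.2329], [0.5507, -0.0323, 0.2325], [0.5442, -0.0342, 0.2323], [0.5494, -0.0276, 0.2322], [0.5464, -0.0294, 0.2314], [0.5479, -0.035, 0.2309]]
[ 26  25  18  24  21  19 122 215  69 347 160  35   9   8   7   5   9   0
   0]
mill top ((494.1114501953125, 55.11637878417969), (121.59288024902344, 388.1878662109375), 30.24346351623535)
```

View pics/ctop.png

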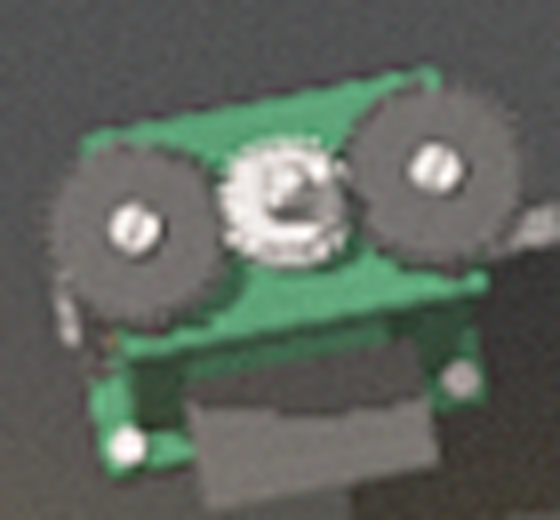

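Key at about (0.458, 0.306) with the bar at about 37°, and the spindle at about (0.547, -0.034). The nose shows at crop (285,185). Before moving over the key, I'll check how close the yellow mill is.

```bash
python3 - <<'E'
from h import *
for n in ('top','side'):
    f=np.load(f'pics/{n}.npz',allow_pickle=True); im,d,p=f['im'],f['d'],f['p'].item()
    P=cloud(d,p); hs=cv2.cvtColor(im,cv2.COLOR_RGB2HSV)
    m=(hs[...,0]>20)&(hs[...,0]<35)&(hs[...,1]>150)
    q=P[m]; q=q[(q[:,2]>.08)&(q[:,1]<.3)&(q[:,1]>.02)]
    print(n,np.percentile(q,[1,99],axis=0).round(3).tolist(), cv2.boxPoints(cv2.minAreaRect((q[:,:2]*1000).astype(np.float32))).round().tolist())
    # black key twin heights
    c=np.array([.458,.306]); e=np.array([.6,-.8]); 
    a=(P[...,:2]-c)@e; b=(P[...,:2]-c)@np.array([.8,.6])
    w=(abs(a)<.12)&(abs(b)<.06)&(P[...,2]>.08); print('obst',w.sum(), P[w].max(0) if w.any() else '')
E
```

```text
top [[0.286, 0.064, 0.082], [0.413, 0.231, 0.207]] [[272.0, 228.0], [298.0, 31.0], [426.0, 47.0], [401.0, 244.0]]
obst 0 
side [[0.283, 0.071, 0.081], [0.41, 0.237, 0.205]] [[269.0, 230.0], [293.0, 50.0], [421.0, 67.0], [397.0, 247.0]]
obst 0
```

{"method": "play_rows", "body": {"rows": [[0,-60,-22,0,-10],[0,-120,-45,0,-20],[0,-180,-67,0,-30],[0,-240,-90,0,-40],[0,-300,-112,10,-50],[0,-363,-135,20,-52],[0,-363,-135,20,-52],[0,-363,-135,20,-52],[0,-363,-135,20,-52]]}}

```text
clock: 1.23
tcp_pos: [0.4574, 0.307, 0.1983]
tool_rot: [3.141, -0.001, -2.496]
ft_force: [0.1, -0.0, -0.2]
width: 0.0933
grasp_force: 0.0
```

```bash
python3 - <<'E'
from h import *
s=telemetry.state();im,d,p=grab('wrist'); save('w1',im); np.savez('pics/w1',im=im,d=d,p=p)
P=cloud(d,p); x,y=s['tcp_pos'][:2]
m=(abs(P[...,0]-x)<.07)&(abs(P[...,1]-y)<.07)&(P[...,2]>.052)&(P[...,2]<.08)
k=P[m]; r=cv2.minAreaRect((k[:,:2]*1000).astype(np.float32)); print(len(k),r,k.mean(0),np.median(k[:,2]))
yaw=s['tool_rot'][2]; c=np.array(r[0])/1000-[x,y]; print('yaw',np.degrees(yaw),'dx,dy tool',c@[np.cos(yaw),np.sin(yaw)],c@[np.sin(yaw),-np.cos(yaw)])
print(s['joints'])
E
```

```text
903 ((459.05548095703125, 304.75927734375), (89.41832733154297, 13.838361740112305), 37.27789306640625) [0.45731591 0.30386543 0.06580846] 0.06591693606913013
yaw -143.03412221446405 dx,dy tool 1.2717987024758328e-05 -0.0027516539630348773
[ 3.88208533e-01  2.75385979e-01  1.56346920e+00  5.07519715e-04
  1.30406790e+00 -1.82789770e+00]
```

View pics/w1.png

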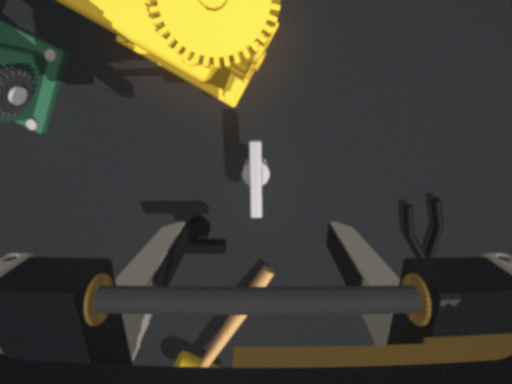

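The wrist view shows the key bar centred at (256,178). It measures 89 x 14 mm with its top at 66 mm, as specified, and the tool is 2.8 mm off in y. The fingers are clear of the black twin at (200,235). Going down to grasp.

{"method": "play_rows", "body": {"rows": [[0,0,-2.8,40,-0.3],[0,0,-2.8,80,-0.3],[0,0,-2.8,120,-0.3],[0,0,-2.8,140,-0.3],[0,0,-2.8,158,-0.3],[0,0,-2.8,158,-0.3],[0,0,-2.8,158,-0.3],[255,0,-2.8,158,-0.3],[255,0,-2.8,158,-0.3],[255,0,-2.8,158,-0.3],[255,0,-2.8,158,-0.3],[255,0,-2.8,158,-0.3],[255,0,-2.8,158,-0.3]], "force": 40}}

```text
clock: 2.9
tcp_pos: [0.4597, 0.3046, 0.0406]
tool_rot: [3.142, -0.0, -2.491]
ft_force: [0.2, -0.5, -0.2]
width: 0.0376
grasp_force: 0.0
```

{"method": "play_rows", "body": {"rows": [[255,0,0,0,0],[255,0,0,0,0],[255,0,0,0,0],[255,0,0,0,0],[255,0,0,0,0],[255,0,0,0,0]]}}

```text
clock: 3.65
tcp_pos: [0.4596, 0.3047, 0.0406]
tool_rot: [3.141, -0.0, -2.491]
ft_force: [-0.8, 0.5, -0.9]
width: 0.0136
grasp_force: 40.0
```

{"method": "play_rows", "body": {"rows": [[255,0,0,-40,0],[255,0,0,-100,0],[255,0,0,-160,0],[255,0,0,-220,0],[255,0,-10,-270,0],[255,15,-60,-300,0],[255,28,-115,-300,0],[255,40,-170,-300,0],[255,53,-225,-300,0],[255,66,-280,-300,0],[255,76,-322,-300,0],[255,76,-322,-300,0],[255,76,-322,-300,0],[255,76,-322,-300,0]]}}

```text
clock: 5.4
tcp_pos: [0.5939, 0.0037, 0.3407]
tool_rot: [3.141, -0.0, -2.489]
ft_force: [-0.4, 0.1, -2.2]
width: 0.0137
grasp_force: 40.0
```

```bash
python3 - <<'E'
from h import *
s=telemetry.state();im,d,p=grab('wrist'); save('w2',im); np.savez('pics/w2',im=im,d=d,p=p)
print(s['tcp_pos'],np.degrees(s['tool_rot']),s['joints'],s['ft_force'])
P=cloud(d,p); t=P[(abs(P[...,0]-.547)<.03)&(abs(P[...,1]+.034)<.03)&(P[...,2]>.212)&(P[...,2]<.245)]
print(len(t),t.mean(0),t[t[:,2]>.226].mean(0),t[:,2].max())
print('cam',np.linalg.inv(p['world_to_cam'])[:3,3])
E
```

```text
[0.59389153 0.00370261 0.34067464] [ 1.79973664e+02 -2.28041534e-03 -1.42617400e+02] [-1.81603219e-01  2.92775975e-01  1.19768486e+00  2.80267069e-04
  1.65149901e+00 -2.40482645e+00] [-0.39953804  0.05903736 -2.19957311]
242 [ 0.54724577 -0.03608174  0.22811741] [ 0.54775103 -0.03599951  0.23066797] 0.23448057825441515
cam [ 0.5288758  -0.04646061  0.50680879]
```

View pics/w2.png

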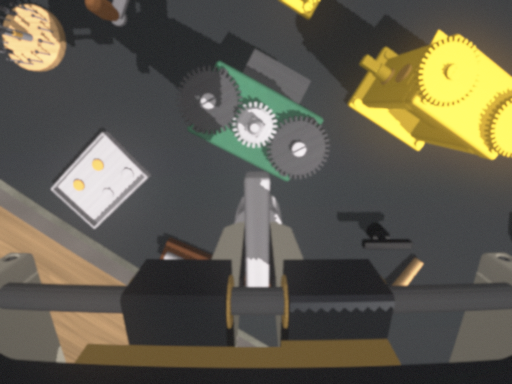

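View crop.

The spindle nose shows at (256,127) in the wrist view, with the key in hand at (257,220). I'll enlarge the nose to get its axis and which way the square faces.

```bash
python3 - <<'E'
from h import *
f=np.load('pics/w2.npz',allow_pickle=True); im,d,p=f['im'],f['d'],f['p'].item()
c=im[98:158,222:290]; c=cv2.resize(c,None,fx=10,fy=10,interpolation=cv2.INTER_CUBIC)
T=np.array(p['world_to_cam'])
def proj(X):
    q=T[:3,:3]@X+T[:3,3]; q=q*[1,-1,-1]
    return cv2.projectPoints(q.reshape(1,1,3),np.zeros(3),np.zeros(3),K(p),np.array(p['D'],float))[0].ravel()
for z,R in ((.233,.004),(.224,.0078),(.206,.018)):
    pts=[(proj(np.array([.5477+R*np.cos(a),-.036+R*np.sin(a),z]))-[222,98]+.5)*10 for a in np.linspace(0,6.28,40)]
    cv2.polylines(c,[np.int32(pts)],True,(255,0,0),1)
save('w2c',c)
E
```

```text
(no output)
```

View pics/w2c.png

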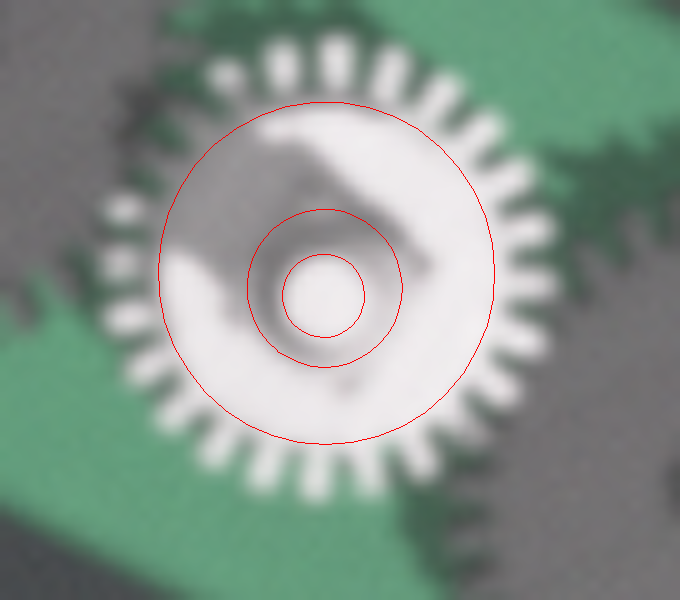

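The overlaid circles match the collar, nose and tip, so the axis is (0.5477, -0.0360). The square's corners appear near crop (430,265), (345,385) and (235,310). That puts the fit about 33° clockwise of the key's present angle. I'll go above it at +20°.

{"method": "play_rows", "body": {"rows": [[255,20,-1,0,7],[255,40,-2,0,14],[255,60.4,-3.4,0,20],[255,60.4,-3.4,20,20],[255,60.4,-3.4,45,20],[255,60.4,-3.4,56,20],[255,60.4,-3.4,62,20],[255,60.4,-3.4,66,20],[255,60.4,-3.4,68,20],[255,60.4,-3.4,70,20],[255,60.4,-3.4,70,20],[255,60.4,-3.4,70,20]]}}

```text
clock: 6.95
tcp_pos: [0.5485, -0.0369, 0.2708]
tool_rot: [-3.141, 0.0, -2.84]
ft_force: [0.4, -0.1, -3.4]
width: 0.0136
grasp_force: 40.0
```

{"method": "play_rows", "body": {"rows": [[255,0,1.2,0,0],[255,0,1.2,1,0],[255,0,1.2,2,0],[255,0,1.2,3,0],[255,0,1.2,4,0],[255,0,1.2,4,0],[255,0,1.2,4,0]]}}

```text
clock: 7.82
tcp_pos: [0.5481, -0.0357, 0.2667]
tool_rot: [-3.141, 0.0, -2.84]
ft_force: [-0.0, 0.1, -4.1]
width: 0.0136
grasp_force: 40.0
```

{"method": "play_rows", "body": {"rows": [[255,0,0,0.5,0],[255,0,0,1,0],[255,0,0,1.5,0],[255,0,0,1.5,0]]}}

```text
clock: 8.32
tcp_pos: [0.548, -0.0357, 0.2651]
tool_rot: [3.142, -0.0, -2.84]
ft_force: [0.1, -0.4, -2.6]
width: 0.0137
grasp_force: 40.0
```

{"method": "play_rows", "body": {"rows": [[255,0,0,0.5,0],[255,0,0,1,0],[255,0,0,1,0]]}}

```text
clock: 8.7
tcp_pos: [0.548, -0.0357, 0.2641]
tool_rot: [3.142, -0.0, -2.84]
ft_force: [0.7, -0.1, -3.5]
width: 0.0134
grasp_force: 40.0
```

{"method": "play_rows", "body": {"rows": [[255,0,0,0.5,0],[255,0,0,1,0],[255,0,0,1,0]]}}

```text
clock: 9.07
tcp_pos: [0.5481, -0.0357, 0.2631]
tool_rot: [-3.142, 0.0, -2.84]
ft_force: [-0.4, 0.1, -3.3]
width: 0.0134
grasp_force: 40.0
```

{"method": "play_rows", "body": {"rows": [[255,0,0,0.5,0],[255,0,0,1,0],[255,0,0,1,0]]}}

```text
clock: 9.45
tcp_pos: [0.5481, -0.0358, 0.2623]
tool_rot: [-3.141, 0.0, -2.84]
ft_force: [0.1, -0.7, -3.3]
width: 0.0137
grasp_force: 40.0
```

{"method": "play_rows", "body": {"rows": [[255,0,0,0.5,0],[255,0,0,0.8,0],[255,0,0,0.8,0]]}}

```text
clock: 9.82
tcp_pos: [0.5482, -0.0358, 0.2617]
tool_rot: [-3.141, 0.001, -2.84]
ft_force: [-0.1, -0.8, -0.4]
width: 0.0137
grasp_force: 40.0
```

{"method": "play_rows", "body": {"rows": [[255,0,0,0.4,0],[255,0,0,0.4,0],[255,0,0,0.4,0]]}}

```text
clock: 10.2
tcp_pos: [0.5482, -0.0358, 0.2614]
tool_rot: [-3.141, 0.001, -2.84]
ft_force: [-0.0, -0.6, 3.1]
width: 0.0134
grasp_force: 40.0
```

{"method": "play_rows", "body": {"rows": [[255,0,0,0.1,1],[255,0,0,0.1,2],[255,0,0,0.1,3],[255,0,0,0.1,4],[255,0,0,0.1,5],[255,0,0,0.1,6],[255,0,0,0.1,7],[255,0,0,0.1,8]]}}

```text
clock: 11.2
tcp_pos: [0.5479, -0.0356, 0.2606]
tool_rot: [3.141, -0.0, -2.98]
ft_force: [1.3, -2.5, -3.7]
width: 0.0137
grasp_force: 40.0
```

The contact force is gone at +28°, so the socket has found the square. I'll turn to about +32° and then descend in steps.

{"method": "play_rows", "body": {"rows": [[255,0,0,0,1.5],[255,0,0,0,3],[255,0,0,0,4],[255,0,0,0.7,4],[255,0,0,1.4,4],[255,0,0,2,4],[255,0,0,2,4]]}}

```text
clock: 12.08
tcp_pos: [0.5479, -0.0356, 0.2587]
tool_rot: [3.141, -0.0, -3.049]
ft_force: [-0.0, 0.1, -3.5]
width: 0.0138
grasp_force: 40.0
```

{"method": "play_rows", "body": {"rows": [[255,0,0,0.8,0],[255,0,0,1.6,0],[255,0,0,2.4,0],[255,0,0,3.2,0],[255,0,0,4,0],[255,0,0,4,0]]}}

```text
clock: 12.82
tcp_pos: [0.548, -0.0356, 0.2548]
tool_rot: [3.141, -0.0, -3.049]
ft_force: [-0.0, -1.2, -3.3]
width: 0.0132
grasp_force: 40.0
```

Free descent. 8 mm to go.

{"method": "play_rows", "body": {"rows": [[255,0,0,1,0],[255,0,0,2,0],[255,0,0,3,0],[255,0,0,4,0],[255,0,0,5,0],[255,0,0,6,0],[255,0,0,6,0]]}}

```text
clock: 13.7
tcp_pos: [0.548, -0.0357, 0.2487]
tool_rot: [3.142, -0.0, -3.049]
ft_force: [-0.2, 0.9, -2.6]
width: 0.014
grasp_force: 40.0
```

{"method": "play_rows", "body": {"rows": [[255,0,0,0.5,0],[255,0,0,1,0],[255,0,0,1.4,0],[255,0,0,1.4,0]]}}

```text
clock: 14.2
tcp_pos: [0.548, -0.0357, 0.2474]
tool_rot: [3.142, -0.0, -3.049]
ft_force: [0.5, 0.1, -2.8]
width: 0.0137
grasp_force: 40.0
```

{"method": "play_rows", "body": {"rows": [[255,0,0,0.4,0],[255,0,0,0.8,0],[255,0,0,0.8,0]]}}

```text
clock: 14.58
tcp_pos: [0.548, -0.0357, 0.2466]
tool_rot: [3.142, -0.0, -3.049]
ft_force: [0.4, 1.3, -3.3]
width: 0.0134
grasp_force: 40.0
```

{"method": "play_rows", "body": {"rows": [[255,0,0,0.4,0],[255,0,0,0.8,0],[255,0,0,0.8,0]]}}

```text
clock: 14.95
tcp_pos: [0.5482, -0.0357, 0.2465]
tool_rot: [-3.141, 0.001, -3.049]
ft_force: [-0.8, 0.6, 2.7]
width: 0.0143
grasp_force: 40.0
```

Home: TCP 0.2465 against 0.2466 expected, with about 6 N on the seat. Turning clockwise.

{"method": "play_rows", "body": {"rows": [[255,0,0,0,4],[255,0,0,0,8],[255,0,0,0,12],[255,0,0,0,16],[255,0,0,0,20],[255,0,0,0,24],[255,0,0,0,28],[255,0,0,0,32],[255,0,0,0,36],[255,0,0,0,40],[255,0,0,0,40]]}}

```text
clock: 16.32
tcp_pos: [0.5478, -0.0364, 0.2464]
tool_rot: [-3.14, 0.001, 2.537]
ft_force: [-4.0, -2.2, 3.8]
width: 0.0136
grasp_force: 40.0
```

```bash
python3 -c "
from h import *
s=telemetry.state();print(s['ft_torque'],s['ft_force'],s['tcp_pos'],np.degrees(s['tool_rot']),s['joints'][5])"
```

```text
[-0.53237727  0.77829176  0.0599452 ] [-4.00628933 -2.23697271  3.8356974 ] [ 0.54779824 -0.03636191  0.24644253] [-1.79927543e+02  4.83225032e-02  1.45335730e+02] -1.2340440962860697
```

{"method": "play_rows", "body": {"rows": [[255,0,0,0,2],[255,0,0,0,4],[255,0,0,0,6],[255,0,0,0,8]]}}

```text
clock: 16.82
tcp_pos: [0.5477, -0.0363, 0.2464]
tool_rot: [-3.14, 0.001, 2.395]
ft_force: [-3.7, -3.6, 6.0]
width: 0.0137
grasp_force: 40.0
```

```bash
cat > s.py <<'E'
from h import *
s=telemetry.state();print(s['ft_torque'].round(2),s['ft_force'].round(1),s['tcp_pos'].round(4),np.degrees(s['tool_rot']).round(2),s['effort'][5].round(3))
E
python3 s.py
```

```text
[-0.73  0.97  0.14] [-3.7 -3.6  6. ] [ 0.5477 -0.0363  0.2464] [-1.7993e+02  5.0000e-02  1.3723e+02] -0.202
```

{"method": "play_rows", "body": {"rows": [[255,0,0,-0.2,2],[255,0,0,-0.2,4],[255,0,0,-0.2,6],[255,0,0,-0.2,8]]}}

```text
clock: 17.32
tcp_pos: [0.5476, -0.0364, 0.2464]
tool_rot: [-3.14, 0.001, 2.255]
ft_force: [-4.3, -2.7, 5.0]
width: 0.0138
grasp_force: 40.0
```

```bash
python3 s.py
```

```text
[-0.81  1.    0.12] [-4.3 -2.7  5. ] [ 0.5476 -0.0364  0.2464] [-1.7992e+02  4.0000e-02  1.2923e+02] -0.202
```

{"method": "play_rows", "body": {"rows": [[255,0,0,0,2],[255,0,0,0,4],[255,0,0,0,6]]}}

```text
clock: 17.7
tcp_pos: [0.5475, -0.0363, 0.2464]
tool_rot: [-3.14, 0.001, 2.151]
ft_force: [-4.0, -3.0, 4.6]
width: 0.0134
grasp_force: 40.0
```

```bash
python3 s.py
```

```text
[-0.74  1.14  0.17] [-4.  -3.   4.6] [ 0.5475 -0.0363  0.2464] [-1.7992e+02  4.0000e-02  1.2323e+02] -0.202
```

{"method": "play_rows", "body": {"rows": [[255,0,0,0,2],[255,0,0,0,4],[255,0,0,0,6]]}}

```text
clock: 18.08
tcp_pos: [0.5475, -0.0361, 0.2464]
tool_rot: [-3.14, 0.001, 2.047]
ft_force: [-4.8, -3.1, 4.3]
width: 0.0138
grasp_force: 41.2
```

```bash
python3 s.py
```

```text
[-0.51  1.04  0.78] [-4.8 -3.1  4.3] [ 0.5475 -0.0361  0.2464] [-1.7993e+02  3.0000e-02  1.1729e+02] 0.377
```

{"method": "play_rows", "body": {"rows": [[255,0,0,0,1],[255,0,0,0,2],[255,0,0,0,2]]}}

```text
clock: 18.45
tcp_pos: [0.5478, -0.0362, 0.2465]
tool_rot: [-3.141, 0.001, 2.013]
ft_force: [-3.6, -3.4, 4.2]
width: 0.0141
grasp_force: 41.7
```

```bash
python3 s.py
```

```text
[-0.59  0.93  0.75] [-3.6 -3.4  4.2] [ 0.5478 -0.0362  0.2465] [-1.7995e+02  6.0000e-02  1.1535e+02] 0.844
```

The torque jumped from 0.15 to 0.78 N m and stayed there, so the spindle is at its stop. I'll relax the twist, then open.

{"method": "play_rows", "body": {"rows": [[255,0,0,-0.4,-1],[255,0,0,-0.5,-2],[255,0,0,-0.5,-2],[0,0,0,-0.5,-2],[0,0,0,-0.5,-2],[0,0,0,-0.5,-2],[0,0,0,-0.5,-2],[0,0,0,-0.5,-2],[0,0,0,-0.5,-2],[0,0,0,-0.5,-2]]}}

```text
clock: 19.7
tcp_pos: [0.5481, -0.0357, 0.2466]
tool_rot: [3.142, 0.0, 2.047]
ft_force: [0.4, -0.0, 0.2]
width: 0.0791
grasp_force: 0.0
```

```bash
python3 s.py
```

```text
[-0.09  0.04  0.01] [ 0.4 -0.   0.2] [ 0.5481 -0.0357  0.2466] [180.    0.  117.3] -0.0
```

{"method": "play_rows", "body": {"rows": [[0,0,0,-10,0],[0,0,0,-30,0],[0,0,0,-60,0],[0,0,0,-90,0],[0,0,0,-120,0],[0,0,0,-120,0],[0,0,0,-120,0]]}}

```text
clock: 20.58
tcp_pos: [0.5478, -0.0356, 0.3659]
tool_rot: [-3.141, -0.001, 2.047]
ft_force: [-0.5, -0.7, -0.5]
width: 0.093
grasp_force: 0.0
```

```bash
python3 - <<'E'
from h import *
im,d,p=grab('wrist'); save('w3',im); P=cloud(d,p)
k=P[(abs(P[...,0]-.548)<.06)&(abs(P[...,1]+.036)<.06)&(P[...,2]>.255)&(P[...,2]<.3)]
print(len(k),cv2.minAreaRect((k[:,:2]*1000).astype(np.float32)),np.median(k[:,2]))
u=(k[:,:2]-k[:,:2].mean(0)); A=np.c_[u,np.ones(len(u))]; print('plane slope,z',np.linalg.lstsq(A,k[:,2],rcond=None)[0])
E
```

```text
1170 ((547.5670166015625, -36.00318908691406), (14.00359058380127, 89.61083984375), 33.28044891357422) 0.2720040825280704
plane slope,z [-0.01062818 -0.01991296  0.27181001]
```

View pics/w3.png

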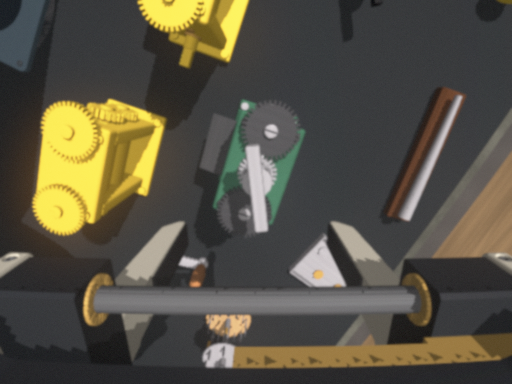

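The key is upright on the spindle: bar centre (547.6, -36.0) mm, top at 272 mm (206 + 66), at pixel (257,188). Its bar stands at 123.3° but the pads ended at 115°, so the bar turned within the pads. I'll regrip it in line, harder, to confirm the stop.

{"method": "play_rows", "body": {"rows": [[0,0,0,30,-6],[0,0,0,60,-6],[0,0,0,90,-6],[0,0,0,108,-6],[0,0,0,117,-6],[0,0,0,119,-6],[255,0,0,119,-6],[255,0,0,119,-6],[255,0,0,119,-6],[255,0,0,119,-6],[255,0,0,119,-6],[255,0,0,119,-6],[255,0,0,119,-6],[255,0,0,119,-6],[255,0,0,119,-6],[255,0,0,119,-6],[255,0,0,119,-6],[255,0,0,119,-6]], "force": 60}}

```text
clock: 22.88
tcp_pos: [0.5478, -0.0358, 0.2475]
tool_rot: [-3.141, -0.0, 2.152]
ft_force: [-2.4, -1.5, 0.4]
width: 0.0135
grasp_force: 60.0
```

```bash
python3 s.py
```

```text
[-0.34  0.42  0.05] [-2.4 -1.5  0.4] [ 0.5478 -0.0358  0.2475] [-179.97   -0.    123.3 ] 0.035
```

{"method": "play_rows", "body": {"rows": [[255,0,0,0.3,1],[255,0,0,0.3,2],[255,0,0,0.3,3],[255,0,0,0.3,3]]}}

```text
clock: 23.38
tcp_pos: [0.5479, -0.0358, 0.2475]
tool_rot: [-3.141, 0.0, 2.1]
ft_force: [-4.2, -3.2, 5.8]
width: 0.0137
grasp_force: 60.2
```

```bash
python3 s.py
```

```text
[-0.46  0.85  0.49] [-4.2 -3.2  5.8] [ 0.5479 -0.0358  0.2475] [-1.7998e+02  2.0000e-02  1.2030e+02] 0.55
```

{"method": "play_rows", "body": {"rows": [[255,0,0,0,1],[255,0,0,0,2],[255,0,0,0,3],[255,0,0,0,3]]}}

```text
clock: 23.88
tcp_pos: [0.5479, -0.0358, 0.2475]
tool_rot: [-3.141, 0.001, 2.048]
ft_force: [-4.4, -1.0, 5.3]
width: 0.0135
grasp_force: 61.0
```

```bash
python3 s.py
```

```text
[-0.53  0.79  0.75] [-4.4 -1.   5.3] [ 0.5479 -0.0358  0.2475] [-1.7999e+02  3.0000e-02  1.1734e+02] 0.884
```

{"method": "play_rows", "body": {"rows": [[0,0,0,-0.3,0],[0,0,0,-0.3,0],[0,0,0,-0.3,0],[0,0,0,-0.3,0],[0,0,0,-0.3,0],[0,0,0,-0.3,0],[0,0,0,-0.3,0],[0,0,0,-30,0],[0,0,0,-60,0],[0,0,0,-90,0],[0,0,0,-120,0],[0,0,0,-120,0],[0,0,0,-120,0]]}}

```text
clock: 25.5
tcp_pos: [0.5477, -0.0356, 0.3662]
tool_rot: [-3.141, -0.001, 2.047]
ft_force: [0.2, -0.6, -0.2]
width: 0.0929
grasp_force: 0.0
```

```bash
python3 s.py; python3 - <<'E'
from h import *
im,d,p=grab('wrist'); P=cloud(d,p)
k=P[(abs(P[...,0]-.548)<.06)&(abs(P[...,1]+.036)<.06)&(P[...,2]>.255)&(P[...,2]<.3)]
print(len(k),cv2.minAreaRect((k[:,:2]*1000).astype(np.float32)),np.median(k[:,2]))
E
```

```text
[-0.04  0.01  0.03] [ 0.2 -0.6 -0.2] [ 0.5477 -0.0356  0.3662] [-1.7994e+02 -5.0000e-02  1.1730e+02] 0.0
1171 ((547.5991821289062, -36.02265167236328), (13.96430778503418, 89.7686767578125), 33.4813117980957) 0.27203440770853793
```

The key stayed at 123.4° under 0.75 N m, so the spindle is on its stop. It is home (top at 272 mm), upright and released.

```bash
python3 -c "
from h import *
print(hand_in())"
```

```text
the job is handed in; nothing more can be done
None
```

The job is handed in: the T-key is fully home and upright on the spindle, turned clockwise to the stop and released, with pressing force kept to about 10 N, and the crank, mallet and bur stand were left alone.

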